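# Lock a stack of sleeves on its stand with the keeper plate

### The job

Pick up the blue keeper plate by its black grip and, keeping it level, lower its bored hub over the tall steel rod of the sleeve stand; do not drop it. Feel for the brass pin by swinging the plate gently about the rod until its slot goes over the pin, seat the plate fully home on the sleeves and on the pin post without forcing it, then let go. Leave the loose sleeves and the bin of parts where they are.

Things in the scene. Friction and masses are not known exactly. Their poses are not given: they have to be found in the camera images.
- stand: Sleeve stand, fixed to the bench. Origin on the rod axis at bench height; x along the base from the rod towards the pin end, y to the left of that, z up. Grey base 205 x 136 mm (x -37 to +168 mm), 12 mm thick. Two aluminium sleeves, 42 mm diameter, stand round the rod, top 60 mm above the bench: the plate's seat. A push of over about 10 N on the pin jams the hub on the rod; 50 N in all damages.
- stand_top (a point): Centre of the tip of the tall polished steel rod, 170 mm above the bench. The rod is 18 mm in diameter; its top 7 mm is a cone down to 7 mm diameter.
- arc_zero (a point): Point of the stand on its x axis, 125 mm from the rod, 60 mm high. The dark steel pin post (24 mm diameter, shoulder 60 mm high: second seat) is clamped on this 125 mm circle round the rod, 0.05 to 0.36 rad counter-clockwise from here (seen from above): not measured, see or feel it. Its brass pin, 12 mm diameter, rises 14 mm above the shoulder; 0.8 mm chamfer. It is rigid.
- keeper_grip (a point): Centre of the black grip on the blue keeper plate, 24 (x) x 30 (y) x 50 mm high, 35 mm above the plate's underside. Hold it across the 30 mm. Axes: x from hub to slot, z up. Plate 190 x 80 x 10 mm (x -97 to +92 mm), 0.3 to 0.5 kg, balanced near the grip. Slot through the plate centred at x = +50 mm: 25 mm along x, 13.6 mm across.
- keeper_bore (a point): Centre of the lower mouth of the plate's bore, in the plane of the underside, at x = -75 mm from the grip; same axes. The bore is 19.6 mm in diameter and 30 mm long, straight through the plate and the aluminium hub (35 mm outer diameter) on it.
- sleeve_a: Loose aluminium sleeve, 42 mm diameter, 30 mm high, standing on the bench; origin at the centre of its underside. Leave it alone.
- sleeve_b: Loose aluminium sleeve, 48 mm diameter, 24 mm high, standing on the bench; origin at the centre of its underside. Leave it alone.
- bin: Blue bin of small turned parts, 120 x 170 x 70 mm; origin at the centre of its underside. Leave it alone.
There are look-alikes about, which are no part of the job. There is more than one size of the part that bears keeper_grip; the job needs the larger. Leave any purple look-alike of the stand alone.

How it is judged:
On the way:
1. the hub is on the rod, part of the way down, level and held (horizontal distance between keeper_bore and stand below 0.005 m and height (world z) of keeper_bore between 0.08 and 0.158 m and angle between keeper_grip's own z axis and vertical below 0.12 rad and contact force between the fingers and keeper above 0.5 N), for 0.1 s.
At the end, for the whole second after the job is handed in: The keeper plate lies at rest on both seats with the rod through its bore (within 4 mm) and its slot over the pin: underside of the bore 56 to 63 mm above the bench, tilt under 0.03 rad, plate pointing along the stand or up to 0.40 rad counter-clockwise of it (horizontal distance between keeper_bore and stand below 0.004 m and height (world z) of keeper_bore between 0.056 and 0.063 m and angle between keeper_grip's own z axis and vertical below 0.03 rad and angle between the x axis of keeper_grip and the x axis of stand, either way round below 0.4 rad and x of keeper_grip in the frame of stand above 0.06 m and linear speed of keeper below 0.01 m/s and y of keeper_grip in the frame of stand above -0.003 m); the robot touches nothing.
It fails at once if plate and stand pressed together with more than 50 N, all contacts added (contact force between keeper and stand above 50 N).
It fails at once if the plate is tilted more than 0.2 rad (angle between keeper_grip's own z axis and vertical above 0.2 rad).
It fails at once if the plate is let go on the rod while still above the pin (dropped) (horizontal distance between keeper_bore and stand below 0.01 m and height (world z) of keeper_bore above 0.08 m and contact force between the fingers and keeper below 0.1 N).
It fails at once if a loose sleeve or the bin is moved more than 15 mm (distance of any of sleeve_a, sleeve_b, bin from where it was at the start of the episode above 0.015 m).
It also fails if it takes over 72 s, if anything falls off the work surface, if the arm or the gripper's body presses on something with over 40 N, if the wrist force passes 120 N, or if a joint passes its speed limit or range.

### The arm

A 7-joint arm with a two-finger parallel gripper is mounted at the origin on the work surface. World frame = base frame: x ahead of the robot, y to its left, z up, the work surface at z = 0. Lengths are in m, angles in rad, forces in N, time in s.
With the tool pointing down it reaches from about 0.425 to 0.825 m from the base axis. Payload 3.6 kg.
Tool frame: the origin (TCP) lies midway between the tips of the shut fingers; the grasp point (between the pads) lies 19 mm behind it; z points along the fingers, x is the direction in which the jaws open and shut, and the axes are right-handed (so a half turn about z gives the same grasp; the last joint's range is limited). The gripper opens to 93 mm and grips with 3 to 60 N. Pads are 15 mm wide; open, the fingers measure 128 mm over their backs; the gripper's body (75 mm by 188 mm) begins 65 mm behind the grasp point.
Start: joints at [-1.137, 0.615, -0.013, 1.423, 0.008, 1.103, -0.04], TCP at [0.289, 0.582, 0.219] pointing down, gripper open.
Joint ranges: [-3.12, 3.12], [-0.3, 2.06], [-1.34, 1.32], [0.26, 2.42], [-1.36, 4.5], [0.01, 1.98], [-2.84, 2.84]. Speed limits (rad/s): [2.79, 2.79, 3.14, 3.14, 3.14, 3.14, 3.14].

### API

Orientations are given as a unit quaternion [x, y, z, w].
In Python, from cell import * gives the robot as it stands.
- The arm moves only by the tool send_rows, never from a script. Its argument "motion" is a list of rows, each a list of 6 numbers: the shift along the tool's x, y, z in cm, then the turn, a rotation vector about the tool's x, y, z in rad. In form: [[tx, ty, tz, ax, ay, az], ...]. A call has exactly 5 rows; each row is the pose to reach, as a shift and turn from the pose commanded when the call began, along the tool's axes at that moment; what a row does not reach only later rows make up. A row lasts 1/12 s, in which the tool goes at most 41.7 mm and 7.16 degrees, less where a joint would pass 70% of its speed; a pose out of reach is approached as far as the arm can. A call with a gripper value outside its range is refused whole. "claw" is the closure, from 0 (fully open) to 1 (shut), set as the call begins (left out, the last holds). The fingers move at their own pace and stop on an object; "force" is the grip in N (left out, the last holds). Time passes only in rows, so rows that repeat a pose let the fingers close, or fill a call up. It gives the time, the measured TCP pose, the force and the opening at its end, in the units of the state.
- observe(): the state, without advancing time (a new reading comes with each control period).
- capture(name): name is "scene" or "side" or "wrist"; returns (picture, depth): 480x640x3 uint8, red, green, blue; 480x640 float32, m along the optical axis (not along the pixel's ray), 0 where there is no reading.
- camera_params(name): a dict with "intrinsics" (3x3 intrinsics, pixels), "distortion" ([k1, k2, p1, p2, k3] as OpenCV has them; the pictures are not rectified), "extrinsics" (4x4, takes a point from world to camera coordinates). Camera axes: x right, y up, looking along -z (the intrinsics and any distortion apply to the point x, -y, -z); pixel columns grow to the right and rows downward; lengths in m; the calibration is good to about 2 mm. A picture is of the moment at which its call begins: read the wrist's pose just before it. camera_params takes no time and is no camera call; for the wrist camera it gives the pose at the moment of the call.
- job_done(): hands the job in, once; it reports no verdict.
The state is a dict: "time_s": time; "joints": joint angles; "dq": joint speeds; "joint_torque": joint torques, N m; "tool_pos": TCP position; "orientation": TCP orientation; "ft_force": force on the tool from outside, world axes, zero at the start; "wrist_torque": the same for the moment, N m; "gripper_width": opening from 0.0 (shut) to 1.0 (fully open).
Only numpy, scipy, OpenCV 4.12 (cv2) and the standard library are available. Lean on these libraries where they do the work, as an engineer would, in place of code of your own. Each camera call takes 0.05 s, during which the arm holds its last target.

## Working session

There is one attempt and no reset: what is moved stays moved. The work goes in short steps, Python scripts to look and compute and a tool call to move; the robot and the scene stay as the last step left them, time stands still between calls to the robot, and variables do not carry over. Pictures are saved under pics/ and viewed, and the job is handed in when it is done.

Besides the shell and the picture viewer there is one more tool, called in YAML: its name, and indented under it one key for each argument. send_rows: Moves the arm, as the interface text tells. Its arguments: {"type":"object","properties":{"motion":{"type":"array","items":{"type":"array","items":{"type":"number"}}},"claw":{"type":"number"},"force":{"type":"number"}},"required":["motion"]}

```bash
ls; mkdir -p pics; python3 - <<'E'
from cell import *
import cv2
print(observe())
for n in ["scene","side","wrist"]:
    p=camera_params(n); print(n,p)
    im,d=capture(n); cv2.imwrite(f"pics/{n}0.png",im[:,:,::-1])
    import numpy as np; np.savez(f"{n}0.npz",im=im,d=d,K=p["intrinsics"],D=p["distortion"],E=p["extrinsics"])
E
```

```text
pics
{'time_s': 0.0, 'joints': array([-1.13648993,  0.61595732, -0.01261406,  1.4248372 ,  0.00815367,
        1.10335637, -0.04041286]), 'dq': array([-0.00016879, -0.00137473,  0.00109398,  0.00083777,  0.00012305,
       -0.00149997,  0.00033684]), 'joint_torque': array([ 2.76463870e-04, -4.58929110e+01,  2.08828887e-01, -1.65746677e+01,
       -6.11521443e-02,  2.04379001e-02,  2.26791517e-04]), 'tool_pos': array([0.28870629, 0.58152321, 0.21747687]), 'orientation': array([ 8.49882515e-01,  5.26970719e-01, -1.04285931e-03,  6.95764513e-04]), 'ft_force': array([-0.4984734 , -0.51635142,  0.4319689 ]), 'wrist_torque': array([0.02847898, 0.04500207, 0.00366798]), 'gripper_width': 1.0008673207441061}
scene {'intrinsics': array([[462.48504268,   0.        , 317.68719975],
       [  0.        , 462.48504268, 233.52540007],
       [  0.        ,   0.        ,   1.        ]]), 'distortion': array([-0.00554934,  0.        ,  0.        ,  0.        ,  0.        ]), 'extrinsics': array([[-0.57821296,  0.81587454, -0.00430156,  0.27025838],
       [-0.67192953, -0.47319484,  0.56973445,  0.30
[... 474 characters left out ...]
    [-0.18396959, -0.59905832,  0.77928449,  0.05041353],
       [ 0.24619653,  0.73946105,  0.62656574, -1.74791998],
       [ 0.        ,  0.        ,  0.        ,  1.        ]])}
wrist {'intrinsics': array([[426.68413611,   0.        , 308.06243736],
       [  0.        , 426.68413611, 239.94297315],
       [  0.        ,   0.        ,   1.        ]]), 'distortion': array([-0.1038849,  0.       ,  0.       ,  0.       ,  0.       ]), 'extrinsics': array([[ 0.44509866,  0.89547387, -0.00370522, -0.64703785],
       [-0.86689595,  0.42984941, -0.25242997,  0.02979569],
       [-0.22445176,  0.11556828,  0.96760807, -0.39138607],
       [ 0.        ,  0.        ,  0.        ,  1.        ]])}
```

View pics/scene0.png

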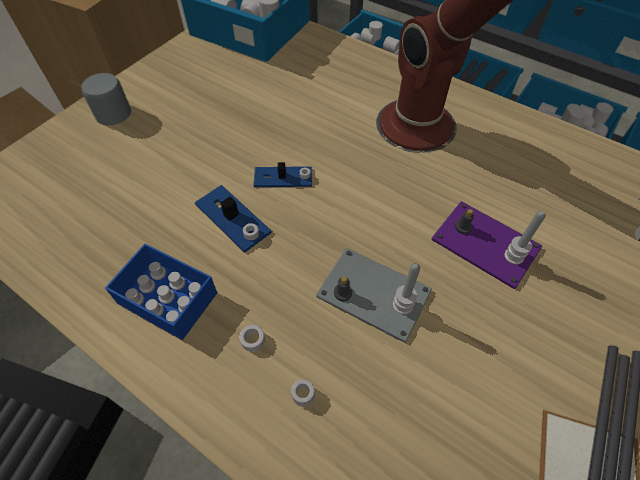

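View pics/side0.png

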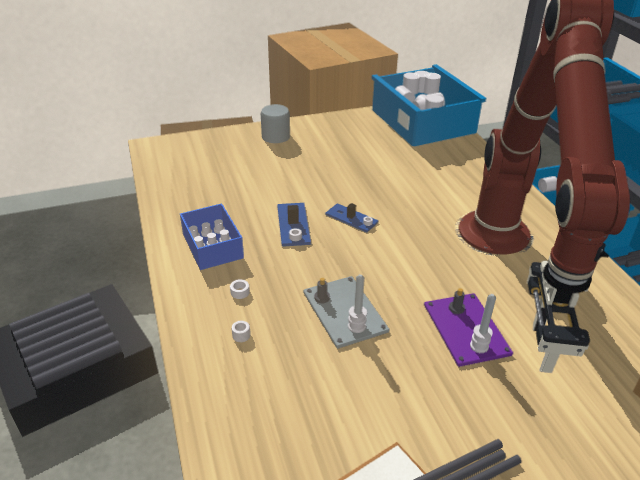

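View pics/wrist0.png

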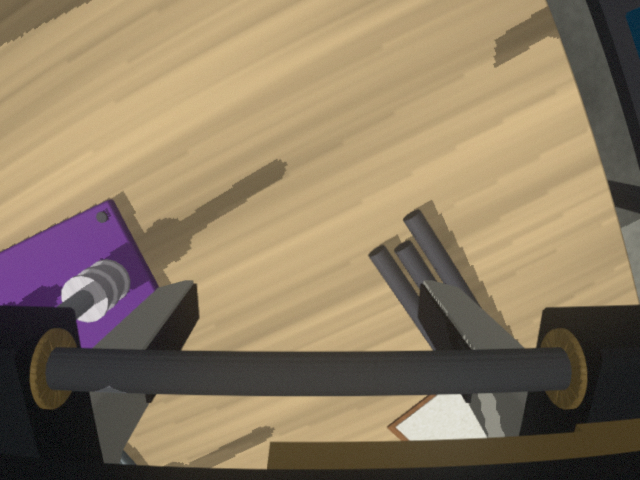

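Seen: grey stand around scene (375,295), side (345,310); purple look-alike to its right. The larger blue plate is at scene (233,218), the smaller at (283,177), the bin at (160,288), and the loose sleeves at (252,337) and (303,392). Now I measure.

```bash
cat > h.py <<'E'
import numpy as np, cv2
def load(n):
    z=np.load(n+".npz"); return {k:z[k] for k in z.files}
S=np.diag([1.,-1,-1])
def RT(c): 
    E=c["E"]; return S@E[:3,:3], S@E[:3,3]
def rays(c,uv):
    uv=np.asarray(uv,float).reshape(-1,1,2)
    n=cv2.undistortPoints(uv,c["K"],c["D"]).reshape(-1,2)
    R,t=RT(c); d=np.c_[n,np.ones(len(n))]@R; o=-R.T@t
    return o,d
def onplane(c,uv,z):
    o,d=rays(c,uv); s=(z-o[2])/d[:,2]; return o+s[:,None]*d
def cloud(c):
    v,u=np.mgrid[0:480,0:640]; o,d=rays(c,np.c_[u.ravel(),v.ravel()])
    P=o+d*c["d"].reshape(-1,1); P[c["d"].ravel()==0]=np.nan
    return P.reshape(480,640,3)
def proj(c,P):
    R,t=RT(c); return cv2.projectPoints(np.asarray(P,float).reshape(-1,1,3),cv2.Rodrigues(R)[0],t,c["K"],c["D"])[0].reshape(-1,2)
E
python3 - <<'E'
from h import *
np.set_printoptions(precision=4,suppress=True)
for n,rod,box in [("scene0",(414,266),(318,250,432,340)),("side0",(358,280),(303,275,390,345))]:
    c=load(n); P=cloud(c); im=c["im"].astype(int)
    hsv=cv2.cvtColor(c["im"],cv2.COLOR_RGB2HSV)
    # table check
    print(n,"table z",np.nanmedian(P[300:310,450:460,2]) if n=="scene0" else np.nanmedian(P[380:390,250:260,2]))
    # stand region
    x0,y0,x1,y1=box; sub=P[y0-30:y1+10,x0-10:x1+10].reshape(-1,3)
    hi=sub[(sub[:,2]>0.08)]; print("rod pts",len(hi),np.median(hi,0),hi[:,2].max())
    for lo,h in [(0.08,.1),(.1,.12),(.12,.14),(.14,.16)]:
        q=sub[(sub[:,2]>lo)&(sub[:,2]<h)]; print(lo,len(q),q.mean(0) if len(q) else 0)
    blue=(hsv[...,0]>105)&(hsv[...,0]<125)&(hsv[...,1]>130)
    m=blue.astype(np.uint8)
    k,l,st,ce=cv2.connectedComponentsWithStats(m)
    for i in range(1,k):
        if st[i,4]>80:
            cs,_=cv2.findContours((l==i).astype(np.uint8),cv2.RETR_EXTERNAL,cv2.CHAIN_APPROX_NONE)
            r=cv2.minAreaRect(cs[0].reshape(-1,1,2)); w=onplane(c,cv2.boxPoints(r),0.01); 
            pts=onplane(c,cs[0].reshape(-1,2),0.01)[:,:2].astype(np.float32)
            rr=cv2.minAreaRect(pts)
            print(i,st[i],ce[i],"rect on z=.01",rr)
E
```

```text
scene0 table z 0.00044389548550621827
rod pts 290 [0.5162 0.2439 0.1359] 0.1722979143727491
0.08 46 [0.5164 0.2442 0.0903]
0.1 54 [0.5163 0.2436 0.1103]
0.12 55 [0.5161 0.2441 0.1301]
0.14 60 [0.5161 0.2436 0.1499]
2 [254 167  58  20 876] [279.4783 177.3619] rect on z=.01 ((0.3716256618499756, -0.17418767511844635), (0.06295447051525116, 0.14097097516059875), 35.10371780395508)
4 [ 196  185   75   67 1717] [231.424 217.873] rect on z=.01 ((0.5388708114624023, -0.19449226558208466), (0.19268758594989777, 0.079970583319664), 78.86759948730469)
6 [ 106  244  111   96 4179] [162.8495 289.8275] rect on z=.01 ((0.7661738395690918, -0.1905098408460617), (0.1431681215763092, 0.2159656286239624), 7.267613887786865)
side0 table z 3.2602381174196005e-05
rod pts 265 [0.5106 0.2481 0.13  ] 0.17240872691023756
0.08 51 [0.5097 0.248  0.0894]
0.1 54 [0.511  0.2476 0.1096]
0.12 56 [0.5094 0.2479 0.1295]
0.14 56 [0.5106 0.2473 0.1498]
2 [181 204  60  45 162] [209.7346 230.6296] rect on z=.01 ((0.7651769518852234, -0.2518443167209625), (0.1260274350643158, 0.1799325942993164), 7.2569499015808105)
```

```bash
python3 - <<'E'
from h import *
a=load("scene0")["im"][180:350,190:450]; cv2.imwrite("pics/z1.png",cv2.resize(a,None,fx=3,fy=3,interpolation=cv2.INTER_CUBIC)[:,:,::-1])
a=load("side0")["im"][190:350,260:400]; cv2.imwrite("pics/z2.png",cv2.resize(a,None,fx=3.7,fy=3.7,interpolation=cv2.INTER_CUBIC)[:,:,::-1])
E
```

```text
(no output)
```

View pics/z1.png

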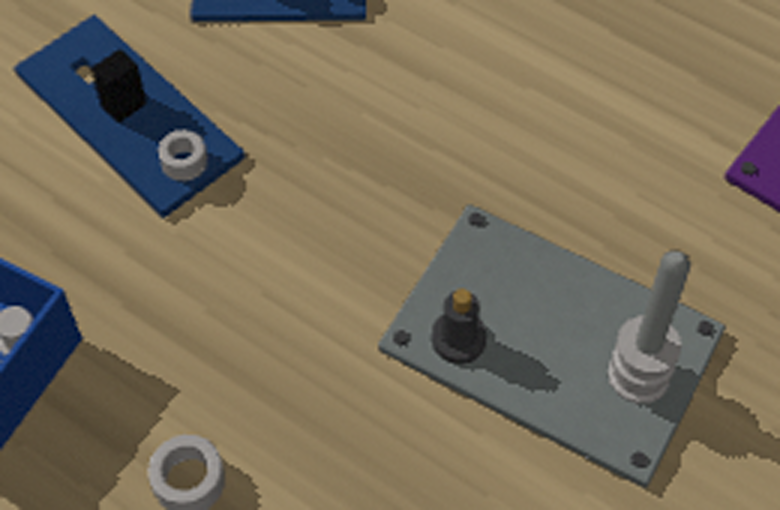

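View pics/z2.png

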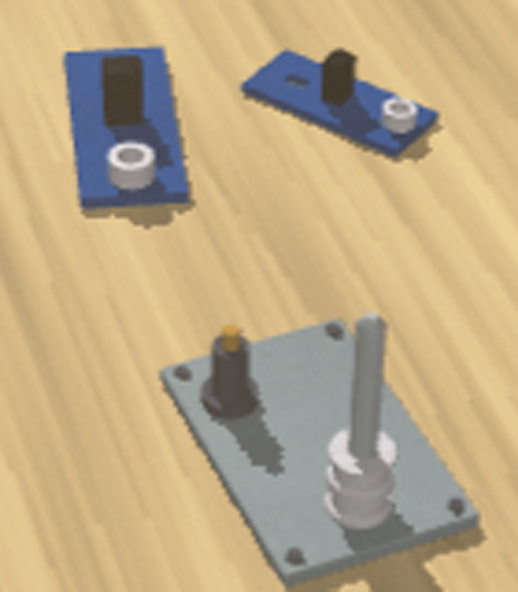

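The enlargements show the brass pin at scene (344,280) and side (322,281), the slot and grip toward the far end, and the hub at scene (251,231).

```bash
cat > m.py <<'E'
from h import *
np.set_printoptions(precision=4,suppress=True)
def tri(obs):
    A=np.zeros((3,3));b=np.zeros(3)
    for o,d in obs:
        d=d/np.linalg.norm(d);M=np.eye(3)-np.outer(d,d);A+=M;b+=M@o
    X=np.linalg.solve(A,b); return X,[np.linalg.norm((np.eye(3)-np.outer(d,d)/(d@d))@(X-o)) for o,d in obs]
def comp(m,box):
    x0,y0,x1,y1=box; mm=np.zeros_like(m,np.uint8); mm[y0:y1,x0:x1]=m[y0:y1,x0:x1]
    k,l,st,ce=cv2.connectedComponentsWithStats(mm); i=1+np.argmax(st[1:,4]); return (l==i),ce[i],st[i]
E
python3 - <<'E'
from m import *
C={n:load(n+"0") for n in("scene","side")}
pin=[];
for n,pb,sb,gb,rb in [("scene",(330,265,360,295),(310,240,440,345),(200,180,260,240),(395,230,440,330)),("side",(310,270,335,295),(295,270,395,350),(275,195,315,245),(340,270,380,340))]:
    c=C[n]; hsv=cv2.cvtColor(c["im"],cv2.COLOR_RGB2HSV); H,Sx,V=[hsv[...,i].astype(int) for i in range(3)]
    P=cloud(c); o,_=rays(c,[[320,240]]); print(n,"cam",o)
    m,ce,st=comp((H>12)&(H<30)&(Sx>130)&(P[...,2]>0.05),pb); print("pin",ce,st,np.nanmedian(P[m],0)); r=rays(c,ce); pin.append((r[0],r[1][0]))
    q=P[m]; print(" ext",np.nanmin(q,0),np.nanmax(q,0), [x.tolist() for x in onplane(c,[ce],0.069)])
    # base
    base=(np.abs(P[...,2]-0.012)<0.004)&(Sx<60)
    m,ce,st=comp(base,sb); q=P[m][:,:2].astype(np.float32)
    q=onplane(c,np.argwhere(m)[:,::-1],0.012)[:,:2].astype(np.float32)
    rr=cv2.minAreaRect(q); print("base",rr, cv2.boxPoints(rr).tolist())
    # grip
    m,ce,st=comp((V<60)&(P[...,2]>0.02),gb); q=P[m]; top=q[q[:,2]>np.nanmax(q[:,2])-0.006]; print("grip",ce,st,"z max",np.nanmax(q[:,2]),np.nanmin(q[:,2]),"top",top.mean(0),len(top))
    # plate top pts
    b=(H>100)&(H<128)&(Sx>100); m,ce,st=comp(b&(P[...,2]<0.03),gb); print("plate z",np.nanmedian(P[m][:,2]),len(P[m]), cv2.minAreaRect(P[m][:,:2].astype(np.float32)))
    # hub: high points in box not blue, bright
    m,ce,st=comp((Sx<60)&(V>90)&(P[...,2]>0.027),gb); q=P[m];print("hub",ce,st,np.nanmax(q[:,2]),np.nanmedian(q,0),(q[q[:,2]>.025].min(0)+q[q[:,2]>.025].max(0))/2)
print("pin tri",tri(pin))
E
```

```text
scene cam [0.9497 0.3464 0.8744]
pin [343.5676 279.973 ] [341 277   6   7  37] [0.5594 0.1282 0.0734]
 ext [0.5535 0.1218 0.0621] [0.5633 0.1328 0.0775] [[0.5579754813144827, 0.12738157747928358, 0.06899999999999995]]
base ((0.5177810192108154, 0.17819693684577942), (0.13784651458263397, 0.20435111224651337), 5.426455497741699) [[0.43950414657592773, 0.27339664101600647], [0.4588291645050049, 0.06996136158704758], [0.5960578918457031, 0.08299723267555237], [0.576732873916626, 0.28643250465393066]]
grip [228.8674 207.3106] [220 197  18  22 264] z max 0.06289305575181892 0.020024479439572085 top [ 0.5378 -0.1986  0.0599] 104
plate z 0.010316709322898299 1413 ((0.5377079844474792, -0.19784636795520782), (0.19423119723796844, 0.08120357245206833), 79.29756927490234)
hub [249.9082 229.2959] [243 223  15  13  98] 0.03358101457901852 [ 0.5522 -0.1254  0.0304] [ 0.5515 -0.1265  0.0305]
side cam [0.9092 1.1712 1.0503]
pin [321.9091 280.5   ] [320 278   5   7  22] [0.5573 0.1295 0.0709]
 ext [0.5515 0.1208 0.0612] [0.5608 0.1356 0.0779] [[0.5561450007293904, 0.12676463728631182, 0.06899999999999995]]
base ((0.5161392688751221, 0.18059933185577393), (0.1372692734003067, 0.20869684219360352), 5.418570041656494) [[0.43795761466026306, 0.27800023555755615], [0.4576650559902191, 0.0702359601855278], [0.5943208932876587, 0.0831984281539917], [0.5746134519577026, 0.29096269607543945]]Traceback (most recent call last):
  File "<stdin>", line 15, in <module>
  File "m.py", line 10, in comp
    k,l,st,ce=cv2.connectedComponentsWithStats(mm); i=1+np.argmax(st[1:,4]); return (l==i),ce[i],st[i]
                                                        ~~~~~~~~~^^^^^^^^^^
    return _wrapfunc(a, 'argmax', axis=axis, out=out, **kwds)
    return bound(*args, **kwds)
ValueError: attempt to get argmax of an empty sequence
```

```bash
cat > plan.py <<'E'
from cell import *
import numpy as np
from scipy.spatial.transform import Rotation as Ro
np.set_printoptions(precision=4,suppress=True)
def down(yaw): # tool x at yaw, z down
    c,s=np.cos(yaw),np.sin(yaw); return Ro.from_matrix(np.array([[c,s,0],[s,-c,0],[0,0,-1.]]))
def plan(p,yaw,s=None):
    s=s or observe(); R=Ro.from_quat(s["orientation"])
    t=R.inv().apply(np.array(p)-s["tool_pos"])*100; w=(R.inv()*down(yaw)).as_rotvec()
    print("t",s["time_s"],"pos",s["tool_pos"],"f",s["ft_force"],"w",s["gripper_width"]); print("shift cm",t,"rot",w)
E
python3 - <<'E'
from plan import *
from m import *
s=observe(); R=Ro.from_quat(s["orientation"])
c=load("wrist0"); Rc,t=RT(c); o=-Rc.T@t
print("cam in tool",R.inv().apply(o-s["tool_pos"]), "cam fwd in tool",R.inv().apply(Rc[2]))
plan([.5375,-.199,.24],-10.9*np.pi/180)
# rod centreline in both images, at 5 heights
C={n:load(n+"0") for n in("scene","side")}
for n in C:
    c=C[n];P=cloud(c); b=(380,240,440,330) if n=="scene" else (335,260,390,340)
    m,ce,st=comp((P[...,2]>0.075)&(P[...,2]<.16),b); print(n,st)
    C[n]["m"]=m
    l=[]
    ys=np.where(m.any(1))[0]
    for v in ys: 
        u=np.where(m[v])[0]; l.append(((u.min()+u.max())/2,v,u.max()-u.min()+1))
    l=np.array(l); f=np.polyfit(l[:,1],l[:,0],1); print("width",np.median(l[:,2]),f); C[n]["f"]=f
# plane through camera and image line; intersect with z=const of both
for z in (.08,.12,.16):
    N=[];B=[]
    for n in C:
        c=C[n]; v=np.array([c["im"].shape[0]*0+ (240 if n=="scene" else 270),320.]); uv=np.c_[np.polyval(c["f"],v),v]; o,d=rays(c,uv); nn=np.cross(d[0],d[1]); nn/=np.linalg.norm(nn); N.append(nn[:2]); B.append(nn@o-nn[2]*z)
    print(z,np.linalg.solve(np.array(N),B))
E
```

```text
cam in tool [-0.0012 -0.0697 -0.1661] cam fwd in tool [-0.0019  0.2524  0.9676]
t 0.15 pos [0.2888 0.5817 0.2178] f [-0.1429 -0.5376  0.576 ] w 0.9955575942083932
shift cm [-58.8746  56.9867  -2.1069] rot [0.0013 0.0016 1.3003]
scene [403 269  16  26 228]
width 10.0 [ -0.1952 464.645 ]
side [354 279  11  31 229]
width 8.0 [ -0.0675 378.7923]
0.08 [0.5082 0.2433]
0.12 [0.507  0.2402]
0.16 [0.5057 0.2371]
```

send_rows:
  motion:
    - [-2.9,2.8,-0.5,0,0,0.12]
    - [-5.8,5.6,-1,0,0,0.24]
    - [-8.7,8.4,-1.5,0,0,0.36]
    - [-11.6,11.2,-2,0,0,0.48]
    - [-14.5,14,-2.5,0,0,0.6]
  claw: 0

```text
time_s: 0.57
tool_pos: [0.35, 0.388, 0.2436]
orientation: [0.968, 0.249, -0.0, 0.0]
ft_force: [1.0, -0.1, -0.1]
gripper_width: 1.0
```

```bash
python3 - <<'E'
from plan import *
plan([.5375,-.199,.24],-10.9*np.pi/180)
E
```

```text
t 0.5667 pos [0.35   0.388  0.2436] f [ 1.0285 -0.1169 -0.1459] w 1.0002258568020201
shift cm [-11.9501  60.4495   0.3771] rot [0.0003 0.0005 0.6945]
```

send_rows:
  motion:
    - [-0.8,4,0,0,0,0.12]
    - [-1.6,8,0,0,0,0.24]
    - [-2.4,12,0,0,0,0.36]
    - [-3.2,16,0,0,0,0.48]
    - [-4,20,0,0,0,0.6]

```text
time_s: 0.98
tool_pos: [0.4126, 0.1941, 0.2437]
orientation: [0.999, -0.048, -0.0, -0.0]
ft_force: [0.3, -1.1, -0.3]
gripper_width: 0.999
```

```bash
python3 - <<'E'
from plan import *
plan([.5375,-.199,.24],-10.9*np.pi/180)
E
```

```text
t 0.9833 pos [0.4126 0.1941 0.2437] f [ 0.2912 -1.0596 -0.2718] w 0.9985651555569747
shift cm [16.1761 37.9376  0.3595] rot [-0.0002  0.0001  0.0948]
```

send_rows:
  motion:
    - [1.6,3.8,0,0,0,0.019]
    - [3.2,7.6,0,0,0,0.038]
    - [4.8,11.4,0,0,0,0.057]
    - [6.4,15.2,0,0,0,0.076]
    - [8,19,0,0,0,0.095]

```text
time_s: 1.4
tool_pos: [0.4753, -0.0022, 0.2437]
orientation: [0.996, -0.093, -0.0, -0.0]
ft_force: [0.4, -0.2, 0.3]
gripper_width: 1.0
```

send_rows:
  motion:
    - [2.3,3.2,0,0,0,0]
    - [4.6,6.8,0,0,0,0]
    - [6.4,10.5,0,0,0,0]
    - [8,14.5,0,0,0,0]
    - [9.9,18,0.2,0,0,0]

```text
time_s: 1.82
tool_pos: [0.5392, -0.1977, 0.2418]
orientation: [0.996, -0.093, -0.0, -0.0]
ft_force: [0.2, -0.1, 0.6]
gripper_width: 1.004
```

```bash
cat > cap.py <<'E'
from cell import *
import sys,cv2,numpy as np
def cap(n,tag):
    s=observe(); p=camera_params(n); im,d=capture(n)
    cv2.imwrite(f"pics/{n}{tag}.png",im[:,:,::-1])
    np.savez(f"{n}{tag}.npz",im=im,d=d,K=p["intrinsics"],D=p["distortion"],E=p["extrinsics"],tp=s["tool_pos"],q=s["orientation"])
E
python3 - <<'E'
from plan import *
from cap import *
plan([.5375,-.199,.24],-10.9*np.pi/180)
cap("wrist","1")
E
```

```text
t 1.8167 pos [ 0.5392 -0.1977  0.2418] f [ 0.1883 -0.1132  0.551 ] w 1.0040012588650231
shift cm [-0.1383  0.161   0.176 ] rot [-0.      0.0003  0.0049]
```

View pics/wrist1.png

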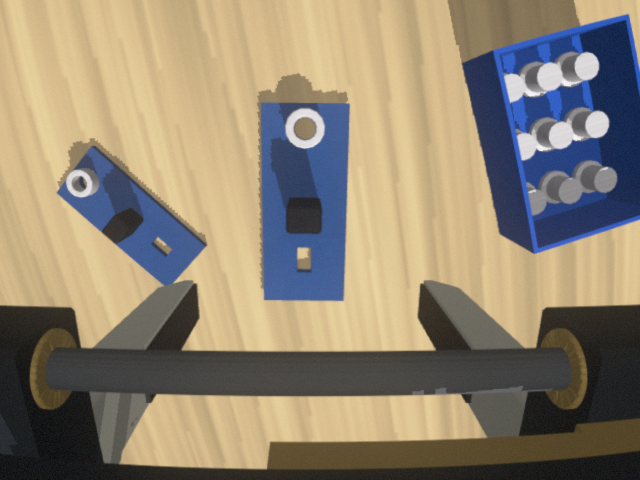

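Wrist view: plate corners are near (260,103), (349,103), (344,299), (265,299), the hub ring at (305,128), the grip at (304,214) and the slot at (304,258).

```bash
python3 - <<'E'
from m import *
c=load("wrist1"); hsv=cv2.cvtColor(c["im"],cv2.COLOR_RGB2HSV); H,Sx,V=[hsv[...,i].astype(int) for i in range(3)]; P=cloud(c)
blue=(H>100)&(H<128)&(Sx>100)
m,ce,st=comp(blue,(250,90,360,310)); cs,_=cv2.findContours(m.astype(np.uint8),cv2.RETR_EXTERNAL,cv2.CHAIN_APPROX_NONE)
q=onplane(c,cs[0].reshape(-1,2),.01)[:,:2].astype(np.float32); rr=cv2.minAreaRect(q); print("plate",st,rr,"zmed",np.nanmedian(P[m][:,2]))
m,ce,st=comp((Sx<70)&(V>140),(275,100,335,160)); cs,_=cv2.findContours(m.astype(np.uint8),cv2.RETR_EXTERNAL,cv2.CHAIN_APPROX_NONE)
q=onplane(c,cs[0].reshape(-1,2),.03)[:,:2].astype(np.float32); print("hub",st,cv2.minEnclosingCircle(q),cv2.fitEllipse(q),np.nanmedian(P[m][:,2]))
m,ce,st=comp((V<50)&(P[...,2]>.035),(275,180,335,245)); q=P[m]; t=q[q[:,2]>.055]; print("grip",st,np.nanmax(q[:,2]),t[:,:].mean(0),cv2.minAreaRect(t[:,:2].astype(np.float32)))
m,ce,st=comp(~blue&(V>70),(285,242,325,275)); q=onplane(c,np.argwhere(m)[:,::-1],.01)[:,:2].astype(np.float32);print("slot",ce,st,cv2.minAreaRect(q))
E
```

```text
plate [  261   103    88   197 13202] ((0.5342535972595215, -0.1996908336877823), (0.1887999027967453, 0.07886318117380142), 78.88548278808594) zmed 0.01023305024700183
hub [285 108  40  41 913] ((0.5485692024230957, -0.1288706362247467), 0.017627324908971786) ((0.5485405325889587, -0.1289655566215515), (0.03368660807609558, 0.034013327211141586), 98.97019958496094) 0.029842935183111596
grip [288 200  32  11 263] 0.06165485575112406 [ 0.5363 -0.1915  0.059 ] ((0.5358679294586182, -0.19190382957458496), (0.0037133852019906044, 0.025895360857248306), 78.9902114868164)
slot [303.811  258.4438] [296 247  16  25 365] ((0.5240781903266907, -0.2509550154209137), (0.0245335903018713, 0.014630972407758236), 79.4529800415039)
```

```bash
python3 - <<'E'
from plan import *
plan([.5339,-.2022,.018],-11.1*np.pi/180)
E
```

```text
t 1.8667 pos [ 0.5394 -0.2091  0.2415] f [ 1.306  -6.6666  2.1348] w 0.9956504509303696
shift cm [-0.757  -0.8037 22.3365] rot [ 0.0106 -0.0037 -0.0037]
```

send_rows:
  motion:
    - [0,0,0,0,0,0]
    - [0,0,0,0,0,0]
    - [0,0,0,0,0,0]
    - [0,0,0,0,0,0]
    - [0,0,0,0,0,0]

```text
time_s: 2.28
tool_pos: [0.5397, -0.1933, 0.2418]
orientation: [0.996, -0.091, 0.0, -0.001]
ft_force: [0.4, -0.3, -0.9]
gripper_width: 1.0
```

```bash
python3 - <<'E'
from plan import *
from cap import *
plan([.5339,-.2022,.018],-11.1*np.pi/180)
cap("wrist","2")
from m import *
c=load("wrist2"); hsv=cv2.cvtColor(c["im"],cv2.COLOR_RGB2HSV); H,Sx,V=[hsv[...,i].astype(int) for i in range(3)]; P=cloud(c)
blue=(H>100)&(H<128)&(Sx>100)
m,ce,st=comp(blue,(250,70,360,310)); cs,_=cv2.findContours(m.astype(np.uint8),cv2.RETR_EXTERNAL,cv2.CHAIN_APPROX_NONE)
q=onplane(c,cs[0].reshape(-1,2),.01)[:,:2].astype(np.float32); rr=cv2.minAreaRect(q); print("plate",st,rr,"zmed",np.nanmedian(P[m][:,2]))
m,ce,st=comp((Sx<70)&(V>140),(275,70,335,160)); cs,_=cv2.findContours(m.astype(np.uint8),cv2.RETR_EXTERNAL,cv2.CHAIN_APPROX_NONE)
q=onplane(c,cs[0].reshape(-1,2),.03)[:,:2].astype(np.float32); print("hub",st,cv2.minEnclosingCircle(q),cv2.fitEllipse(q),np.nanmedian(P[m][:,2]))
E
```

```text
t 2.2833 pos [ 0.5397 -0.1933  0.2418] f [ 0.4255 -0.2509 -0.9251] w 1.000213478051295
shift cm [-0.4091  1.0005 22.3776] rot [-0.001   0.0001  0.012 ]
plate [  262   108    87   196 13075] ((0.5341141223907471, -0.19981272518634796), (0.18870078027248383, 0.0786954015493393), 78.75241088867188) zmed 0.010245665634324691
hub [285 114  41  40 901] ((0.5484271049499512, -0.12885607779026031), 0.01755165122449398) ((0.5485295653343201, -0.12898962199687958), (0.03348950296640396, 0.03405776247382164), 89.63067626953125) 0.02983399186736757
```

send_rows:
  motion:
    - [-0.2,0.5,3,0,0,0.012]
    - [-0.4,1,6,0,0,0.012]
    - [-0.4,1,9,0,0,0.012]
    - [-0.4,1,12,0,0,0.012]
    - [-0.4,1,13,0,0,0.012]

```text
time_s: 2.75
tool_pos: [0.5313, -0.2022, 0.108]
orientation: [0.995, -0.098, -0.003, -0.001]
ft_force: [-0.9, 0.8, 0.5]
gripper_width: 1.002
```

send_rows:
  motion:
    - [0,0,0,0,0,0]
    - [0,0,0,0,0,0]
    - [0,0,0,0,0,0]
    - [0,0,0,0,0,0]
    - [0,0,0,0,0,0]

```text
time_s: 3.17
tool_pos: [0.5347, -0.2049, 0.1133]
orientation: [0.995, -0.098, 0.002, 0.0]
ft_force: [0.4, 0.4, -0.3]
gripper_width: 1.0
```

```bash
python3 - <<'E'
from plan import *
plan([.5339,-.2022,.018],-11.15*np.pi/180)
E
```

```text
t 3.1667 pos [ 0.5347 -0.2049  0.1133] f [ 0.4422  0.3568 -0.2573] w 1.0002456834671078
shift cm [-0.1626 -0.2574  9.5326] rot [ 0.0005 -0.0032 -0.0021]
```

send_rows:
  motion:
    - [0,-0.1,2,0,0,0]
    - [-0.1,-0.2,4,0,0,0]
    - [-0.1,-0.25,6,0,0,0]
    - [-0.1,-0.25,8,0,0,0]
    - [-0.1,-0.25,9,0,0,0]

```text
time_s: 3.58
tool_pos: [0.5327, -0.2014, 0.0205]
orientation: [0.995, -0.098, -0.001, -0.0]
ft_force: [0.2, -0.8, 0.1]
gripper_width: 1.0
```

send_rows:
  motion:
    - [0,0,0,0,0,0]
    - [0,0,0,0,0,0]
    - [0,0,0,0,0,0]
    - [0,0,0,0,0,0]
    - [0,0,0,0,0,0]

```text
time_s: 4.0
tool_pos: [0.5339, -0.2022, 0.0228]
orientation: [0.995, -0.098, 0.001, 0.0]
ft_force: [0.4, -0.5, 1.3]
gripper_width: 0.999
```

```bash
python3 - <<'E'
from plan import *
from cap import *
plan([.5339,-.2022,.018],-11.15*np.pi/180)
cap("wrist","3")
E
```

```text
t 4.0 pos [ 0.5339 -0.2022  0.0228] f [ 0.3857 -0.5167  1.2913] w 0.9988129568759625
shift cm [-0.0046 -0.0023  0.4805] rot [ 0.0004 -0.0021 -0.0023]
```

View pics/wrist3.png

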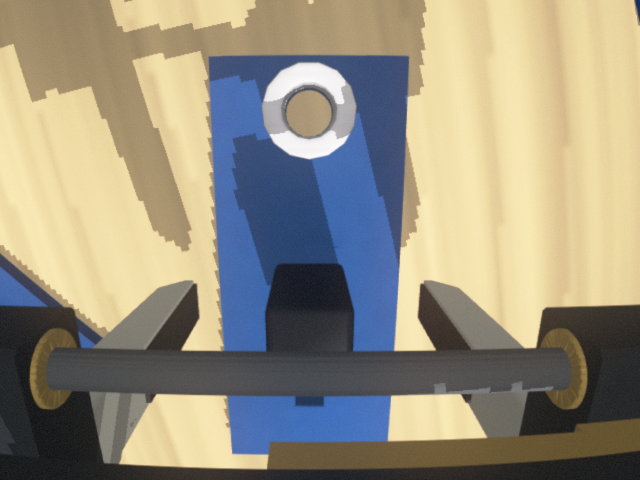

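The grip sits centred between the open fingers, at columns 267-353 of 197-420.

send_rows:
  motion:
    - [0,0,0.1,0,0,0]
    - [0,0,0.2,0,0,0]
    - [0,0,0.3,0,0,0]
    - [0,0,0.4,0,0,0]
    - [0,0,0.4,0,0,0]

```text
time_s: 4.47
tool_pos: [0.533, -0.2018, 0.0173]
orientation: [0.995, -0.098, -0.0, -0.0]
ft_force: [-0.4, 0.0, 0.0]
gripper_width: 1.001
```

send_rows:
  motion:
    - [0,0,0,0,0,0]
    - [0,0,0,0,0,0]
    - [0,0,0,0,0,0]
    - [0,0,0,0,0,0]
    - [0,0,0,0,0,0]
  claw: 1
  force: 40

```text
time_s: 4.88
tool_pos: [0.5332, -0.2019, 0.0177]
orientation: [0.995, -0.098, -0.0, 0.0]
ft_force: [-0.3, 0.2, -0.1]
gripper_width: 0.691
```

send_rows:
  motion:
    - [0,0,0,0,0,0]
    - [0,0,0,0,0,0]
    - [0,0,0,0,0,0]
    - [0,0,0,0,0,0]
    - [0,0,0,0,0,0]

```text
time_s: 5.3
tool_pos: [0.5334, -0.202, 0.0177]
orientation: [0.995, -0.098, 0.0, 0.0]
ft_force: [2.9, -0.9, -1.6]
gripper_width: 0.331
```

send_rows:
  motion:
    - [0,0,0,0,0,0]
    - [0,0,-0.3,0,0,0]
    - [0,0,-1,0,0,0]
    - [0,0,-2,0,0,0]
    - [0,0,-3,0,0,0]

```text
time_s: 5.72
tool_pos: [0.5325, -0.2017, 0.0481]
orientation: [0.995, -0.098, -0.001, -0.0]
ft_force: [0.3, 0.5, -5.5]
gripper_width: 0.325
```

send_rows:
  motion:
    - [0,0,-2,0,0,0]
    - [0,0,-5,0,0,0]
    - [0,0,-8,0,0,0]
    - [0,0,-11,0,0,0]
    - [0,0,-14,0,0,0]

```text
time_s: 6.13
tool_pos: [0.5325, -0.2018, 0.1899]
orientation: [0.995, -0.099, -0.0, 0.0]
ft_force: [1.0, -0.2, -5.5]
gripper_width: 0.323
```

send_rows:
  motion:
    - [0,0,-2.5,0,0,0]
    - [0,0,-4.5,0,0,0]
    - [0,0,-5,0,0,0]
    - [0,0,-5,0,0,0]
    - [0,0,-5,0,0,0]

```text
time_s: 6.55
tool_pos: [0.5322, -0.2013, 0.237]
orientation: [0.995, -0.098, -0.001, -0.0]
ft_force: [-0.9, 0.1, -4.9]
gripper_width: 0.321
```

```bash
python3 - <<'E'
from plan import *
from cap import *
a=-1.176
g=np.array([.508,.242])+.075*np.array([np.cos(a),np.sin(a)])
print(g)
plan([g[0],g[1],.235],a+np.pi/2)
cap("wrist","4"); cap("side","4")
E
```

```text
[0.5368 0.1728]
t 6.55 pos [ 0.5322 -0.2013  0.237 ] f [-0.9421  0.1251 -4.8948] w 0.3213677604317671
shift cm [ -6.8707 -36.7771   0.2305] rot [-0.0011  0.0016 -0.5918]
```

View pics/wrist4.png

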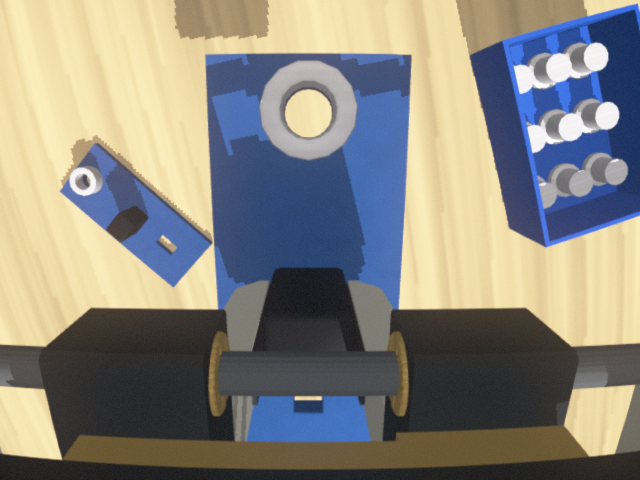

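View pics/side4.png

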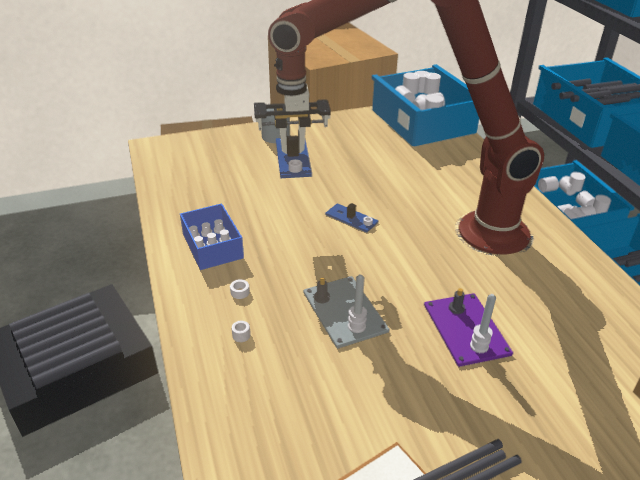

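Plate is held at its grip, level in view, with hub ring at (308,110) in the wrist view. Next I move to a look-point short of the rod.

```bash
python3 - <<'E'
from plan import *
from m import *
a=-1.176
plan([.5542,.1312,.237],a+np.pi/2)
c=load("wrist4"); hsv=cv2.cvtColor(c["im"],cv2.COLOR_RGB2HSV); H,Sx,V=[hsv[...,i].astype(int) for i in range(3)]; P=cloud(c)
T=Ro.from_quat(c["q"]); L=T.inv().apply(P.reshape(-1,3)-c["tp"]).reshape(480,640,3)
blue=(H>100)&(H<128)&(Sx>100); m,ce,st=comp(blue,(200,50,420,300)); q=L[m]
A=np.c_[q[:,:2],np.ones(len(q))]; f=np.linalg.lstsq(A,q[:,2],rcond=None)[0]; r=q[:,2]-A@f; k=np.abs(r)<.003; f=np.linalg.lstsq(A[k],q[k,2],rcond=None)[0]; print("plate top plane in tool z=ax+by+c",f)
m,ce,st=comp((Sx<50)&(V>90)&(L[...,2]<f[2]-.01),(250,50,365,170)); print(st,np.nanmedian(L[m],0))
cs,_=cv2.findContours(m.astype(np.uint8),cv2.RETR_CCOMP,cv2.CHAIN_APPROX_NONE)
o,_=rays(c,[[0,0]]);ol=T.inv().apply(o-c["tp"])
zt=np.nanmedian(L[m][:,2])
for k in cs:
    if len(k)<40: continue
    _,d=rays(c,k.reshape(-1,2)); dl=T.inv().apply(d); q=(ol+(zt-ol[2])/dl[:,2:]*dl)[:,:2].astype(np.float32); print(len(k),cv2.fitEllipse(q),cv2.minEnclosingCircle(q))
E
```

```text
t 6.65 pos [ 0.5319 -0.2011  0.2358] f [-0.1899  1.1148 -4.6961] w 0.31678437932501324
shift cm [ -4.3193 -33.0243  -0.0743] rot [-0.0019  0.0038 -0.5918]
 ** On entry to DLASCL parameter number  4 had an illegal value
 ** On entry to DLASCL parameter number  4 had an illegal valueTraceback (most recent call last):
  File "<stdin>", line 8, in <module>
    x, resids, rank, s = _umath_linalg.lstsq(a, b, rcond,
                         ~~~~~~~~~~~~~~~~~~~^^^^^^^^^^^^^
                                             signature=signature)
                                             ^^^^^^^^^^^^^^^^^^^^
    raise LinAlgError("SVD did not converge in Linear Least Squares")
numpy.linalg.LinAlgError: SVD did not converge in Linear Least Squares
```

```bash
cat > hubm.py <<'E'
from m import *
from scipy.spatial.transform import Rotation as Ro
def hub(n,verbose=1):
    c=load(n); hsv=cv2.cvtColor(c["im"],cv2.COLOR_RGB2HSV); H,Sx,V=[hsv[...,i].astype(int) for i in range(3)]; P=cloud(c)
    T=Ro.from_quat(c["q"]); L=T.inv().apply(P.reshape(-1,3)-c["tp"]).reshape(480,640,3)
    ok=~np.isnan(L[...,0])
    blue=(H>100)&(H<128)&(Sx>100)&ok; m,ce,st=comp(blue,(200,50,420,300)); q=L[m]
    f=None
    if len(q)>200:
        A=np.c_[q[:,:2],np.ones(len(q))]; f=np.linalg.lstsq(A,q[:,2],rcond=None)[0]; r=q[:,2]-A@f; k=np.abs(r)<.003; f=np.linalg.lstsq(A[k],q[k,2],rcond=None)[0]
    print("plate top plane in tool z=ax+by+c",f,len(q))
    m,ce,st=comp((Sx<50)&(V>90),(255,55,360,165)); q=L[m&ok]; print(st,len(q),np.nanmedian(q,0) if len(q) else 0)
    o,_=rays(c,[[0,0]]);ol=T.inv().apply(o-c["tp"])
    zt=-.014 
    cs,_=cv2.findContours(m.astype(np.uint8),cv2.RETR_CCOMP,cv2.CHAIN_APPROX_NONE)
    for k in cs:
        if len(k)<40: continue
        _,d=rays(c,k.reshape(-1,2)); dl=T.inv().apply(d); q=(ol+(zt-ol[2])/dl[:,2:]*dl)[:,:2].astype(np.float32); print(len(k),cv2.fitEllipse(q),cv2.minEnclosingCircle(q))
E
python3 -c "
from hubm import *
hub('wrist4')"
```

```text
plate top plane in tool z=ax+by+c [ 0.0013 -0.0006  0.0075] 34469
[ 259   60   98  100 5857] 5824 [-0.0003 -0.0765 -0.0121]
281 ((-0.00033901716233231127, -0.07490966469049454), (0.03323093056678772, 0.03350787237286568), 175.3689727783203) ((-0.0003858526179101318, -0.0748562216758728), 0.017137320712208748)
138 ((-0.00032392816501669586, -0.07391167432069778), (0.01659478060901165, 0.0167104322463274), 105.62433624267578) ((-0.0003772698692046106, -0.07398495078086853), 0.008665801957249641)
```

send_rows:
  motion:
    - [-0.2,-1.5,0,0,0,-0.03]
    - [-0.5,-4,0,0,0,-0.08]
    - [-0.9,-7,0,0,0,-0.14]
    - [-1.3,-10,0,0,0,-0.2]
    - [-1.7,-13,0,0,0,-0.26]

```text
time_s: 7.07
tool_pos: [0.5412, -0.0682, 0.2365]
orientation: [0.999, 0.034, -0.001, -0.001]
ft_force: [0.4, 0.3, -4.5]
gripper_width: 0.321
```

```bash
python3 - <<'E'
from plan import *
plan([.5542,.1312,.237],-1.176+np.pi/2)
E
```

```text
t 7.0667 pos [ 0.5412 -0.0682  0.2365] f [ 0.4334  0.3002 -4.5368] w 0.320549688846522
shift cm [  2.6476 -19.8058  -0.0348] rot [-0.0017  0.0023 -0.327 ]
```

send_rows:
  motion:
    - [0.4,-3,0,0,0,-0.06]
    - [0.8,-6,0,0,0,-0.12]
    - [1.2,-9,0,0,0,-0.18]
    - [1.6,-12,0,0,0,-0.24]
    - [2,-15,0,0,0,-0.28]

```text
time_s: 7.48
tool_pos: [0.5512, 0.0827, 0.2366]
orientation: [0.985, 0.173, -0.001, -0.0]
ft_force: [0.3, 0.3, -4.1]
gripper_width: 0.319
```

```bash
python3 - <<'E'
from plan import *
plan([.5542,.1312,.237],-1.176+np.pi/2)
E
```

```text
t 7.4833 pos [0.5512 0.0827 0.2366] f [ 0.2772  0.3071 -4.1208] w 0.3192390152717665
shift cm [ 1.9318 -4.4571 -0.0442] rot [-0.0013  0.0024 -0.0468]
```

send_rows:
  motion:
    - [0.8,-1.9,0,0,0,-0.02]
    - [1.4,-3.3,0,0,0,-0.04]
    - [1.8,-4.1,0,0,0,-0.047]
    - [1.9,-4.5,0,0,0,-0.047]
    - [1.9,-4.5,0,0,0,-0.047]

```text
time_s: 7.9
tool_pos: [0.5549, 0.1288, 0.2372]
orientation: [0.981, 0.194, -0.001, 0.0]
ft_force: [0.7, -0.2, -6.0]
gripper_width: 0.318
```

send_rows:
  motion:
    - [0,0,0,0,0,0]
    - [0,0,0,0,0,0]
    - [0,0,0,0,0,0]
    - [0,0,0,0,0,0]
    - [0,0,0,0,0,0]

```text
time_s: 8.32
tool_pos: [0.5553, 0.1279, 0.2377]
orientation: [0.981, 0.193, 0.0, 0.0]
ft_force: [-0.5, -0.4, -4.3]
gripper_width: 0.322
```

```bash
python3 - <<'E'
from plan import *
from cap import *
plan([.5542,.1312,.237],-1.176+np.pi/2)
cap("wrist","5")
from hubm import *
hub("wrist5")
E
```

```text
t 8.3167 pos [0.5553 0.1279 0.2377] f [-0.4656 -0.4153 -4.3095] w 0.3215466763124547
shift cm [ 0.0249 -0.3458  0.0739] rot [ 0.0002  0.     -0.006 ]
plate top plane in tool z=ax+by+c [ 0.0016 -0.0003  0.0075] 35739
[ 259   60   98  100 7496] 7466 [-0.0012 -0.0782 -0.0118]
279 ((-0.0010069888085126877, -0.07523152977228165), (0.03319942578673363, 0.03331879898905754), 153.4496307373047) ((-0.0010863655479624867, -0.07525188475847244), 0.017121098935604095)
111 ((-0.000960424542427063, -0.07584001868963242), (0.013900126330554485, 0.015985017642378807), 92.2962417602539) ((-0.0008242740295827389, -0.07750628888607025), 0.008182883262634277)
```

View pics/wrist5.png

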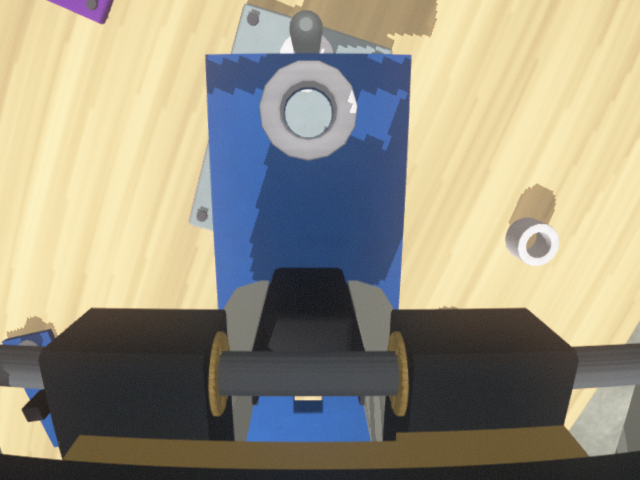

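Wrist view: rod tip near (306,22), directly beyond the hub ring at (308,110).

```bash
python3 - <<'E'
from hubm import *
c=load("wrist5"); cv2.imwrite("pics/z3.png",cv2.resize(c["im"][0:70,260:350],None,fx=8,fy=8,interpolation=cv2.INTER_NEAREST)[:,:,::-1])
P=cloud(c); 
sub=P[0:60,280:340]; z=sub[...,2]
print(np.nanmax(z))
for v in range(6,52,3): 
    r=P[v,285:330]; k=np.where((r[:,2]>.08)&(r[:,2]<.18))[0]
    if len(k): print(v,285+k.min(),285+k.max(),np.nanmean(r[k],0))
E
```

```text
0.23194037597513678
12 298 313 [0.504  0.2469 0.1643]
15 294 317 [0.5047 0.2451 0.166 ]
18 292 319 [0.5054 0.2433 0.1677]
21 290 321 [0.506  0.2419 0.1677]
24 290 322 [0.5068 0.2406 0.1678]
27 290 321 [0.5074 0.2392 0.168 ]
30 289 321 [0.5074 0.2378 0.1672]
33 290 321 [0.5082 0.2366 0.1666]
36 290 321 [0.5086 0.2355 0.1649]
39 291 320 [0.5091 0.2346 0.1622]
42 292 320 [0.5095 0.2338 0.1586]
45 292 319 [0.5094 0.2333 0.1523]
48 293 319 [0.5097 0.2333 0.1438]
51 293 318 [0.5093 0.2331 0.1345]
```

View pics/z3.png

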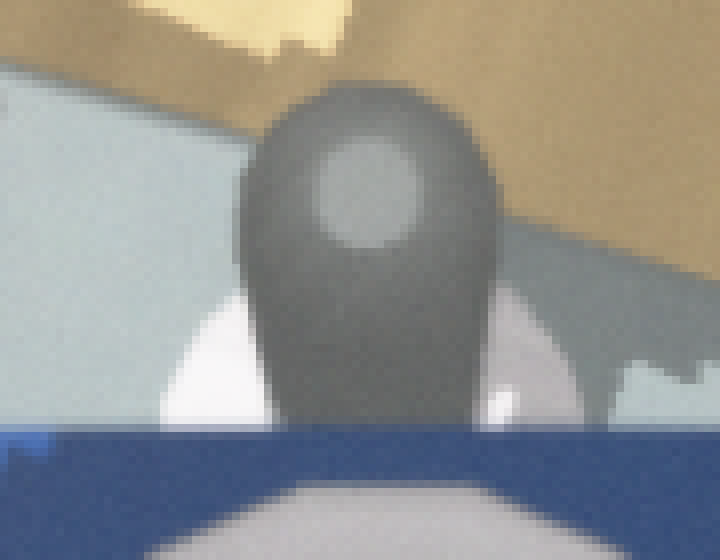

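```bash
python3 - <<'E'
from hubm import *
c=load("wrist5"); T=Ro.from_quat(c["q"])
p=onplane(c,[[305.6,23.6]],.17)[0]; print("tip world",p,"tool",T.inv().apply(p-c["tp"]))
# hub outer ring at world plane of hub top
for n in ("wrist5","wrist4"):
    c=load(n);T=Ro.from_quat(c["q"]);hsv=cv2.cvtColor(c["im"],cv2.COLOR_RGB2HSV); m,ce,st=comp((hsv[...,1]<50)&(hsv[...,2]>90),(255,58,360,165))
    k,_=cv2.findContours(m.astype(np.uint8),cv2.RETR_EXTERNAL,cv2.CHAIN_APPROX_NONE); k=max(k,key=len)
    o,d=rays(c,k.reshape(-1,2)); ol=T.inv().apply(o-c["tp"]); dl=T.inv().apply(d)
    for z in (-.0125,-.011): q=(ol+(z-ol[2])/dl[:,2:]*dl)[:,:2].astype(np.float32); print(z,cv2.fitEllipse(q))
E
```

```text
tip world [0.5068 0.2403 0.17  ] tool [-0.0023 -0.1224  0.0677]
-0.0125 ((-0.001008910476230085, -0.07529418915510178), (0.03352653980255127, 0.0336470864713192), 153.44943237304688)
-0.011 ((-0.0010108319111168385, -0.07535684108734131), (0.03385365009307861, 0.033975373953580856), 153.44949340820312)
-0.0125 ((-0.0003403451119083911, -0.07497207075357437), (0.03355841711163521, 0.03383808583021164), 175.3689727783203)
-0.011 ((-0.00034167192643508315, -0.0750344768166542), (0.0338858999311924, 0.0341682992875576), 175.36892700195312)
```

send_rows:
  motion:
    - [0,-1,0,0,0,-0.003]
    - [0,-2.2,0,0,0,-0.006]
    - [0,-3.4,0,0,0,-0.01]
    - [0,-4.3,0,0,0,-0.012]
    - [-0.04,-4.7,0,0,0,-0.012]

```text
time_s: 8.78
tool_pos: [0.5356, 0.1756, 0.2375]
orientation: [0.979, 0.202, -0.0, -0.001]
ft_force: [1.4, 0.5, -4.2]
gripper_width: 0.321
```

send_rows:
  motion:
    - [0,0,0,0,0,0]
    - [0,0,0,0,0,0]
    - [0,0,0,0,0,0]
    - [0,0,0,0,0,0]
    - [0,0,0,0,0,0]

```text
time_s: 9.2
tool_pos: [0.5372, 0.1711, 0.2377]
orientation: [0.98, 0.199, 0.0, 0.0]
ft_force: [-0.2, -0.0, -4.5]
gripper_width: 0.32
```

```bash
cat > st.py <<'E'
from plan import *
ROD=np.array([.5068,.2403])
def st():
    s=observe(); R=Ro.from_quat(s["orientation"]); b=s["tool_pos"]+R.apply([-.001,-.0755,.0175])
    M=R.as_matrix(); yaw=np.arctan2(M[1,1],M[0,1])
    e=R.inv().apply([ROD[0]-b[0],ROD[1]-b[1],0])*1000
    print("t %.2f tcp"%s["time_s"],s["tool_pos"],"bore",b,"yaw %.4f"%yaw,"err tool mm",e[:2],"f",s["ft_force"],"tq",s["wrist_torque"],"tilt",M[2,0],M[2,1],"w %.3f"%s["gripper_width"])
if __name__=="__main__": st()
E
python3 - <<'E'
from cap import *
import st; st.st()
cap("wrist","6"); cap("scene","6"); cap("side","6")
E
python3 - <<'E'
from h import *
os=[load("scene6")["im"][170:340,270:470],load("side6")["im"][150:350,280:400]]
cv2.imwrite("pics/z4.png",cv2.resize(os[0],None,fx=3.5,fy=3.5,interpolation=cv2.INTER_CUBIC)[:,:,::-1])
cv2.imwrite("pics/z5.png",cv2.resize(os[1],None,fx=3,fy=3,interpolation=cv2.INTER_CUBIC)[:,:,::-1])
E
```

```text
t 9.20 tcp [0.5372 0.1711 0.2377] bore [0.5069 0.2403 0.2202] yaw -1.1702 err tool mm [-0.065  -0.0609] f [-0.1837 -0.0187 -4.4646] tq [-0.1005 -0.0034 -0.0955] tilt -9.995372426457229e-06 0.0004984557389436256 w 0.320
```

View pics/wrist6.png

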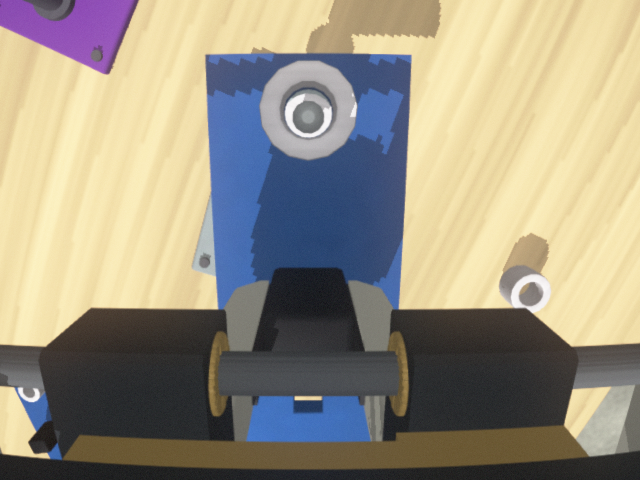

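View pics/z4.png

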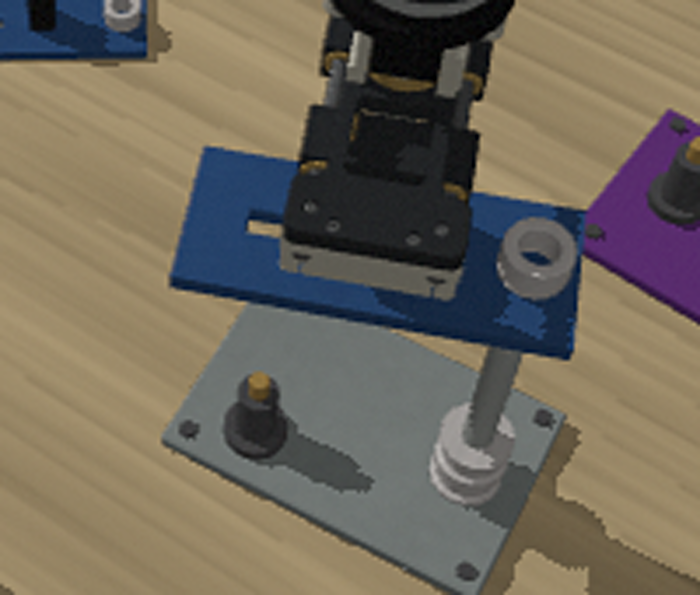

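View pics/z5.png

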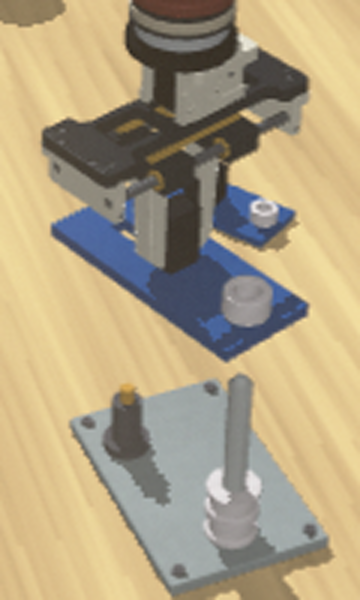

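Rod tip shows centred in the bore at (308,117). I descend slowly.

send_rows:
  motion:
    - [0,0,0.8,0,0,0]
    - [0,0,1.6,0,0,0]
    - [0,0,2.4,0,0,0]
    - [0,0,3.2,0,0,0]
    - [0,0,4,0,0,0]

```text
time_s: 9.77
tool_pos: [0.5366, 0.1719, 0.1963]
orientation: [0.98, 0.2, -0.001, 0.0]
ft_force: [-0.3, -0.9, -4.6]
gripper_width: 0.321
```

send_rows:
  motion:
    - [0,0,0,0,0,0]
    - [0,0,0,0,0,0]
    - [0,0,0,0,0,0]
    - [0,0,0,0,0,0]
    - [0,0,0,0,0,0]

```text
time_s: 10.18
tool_pos: [0.5374, 0.1721, 0.1982]
orientation: [0.98, 0.2, 0.001, -0.0]
ft_force: [-0.0, -0.3, -4.8]
gripper_width: 0.321
```

```bash
python3 - <<'E'
from cap import *
import st; st.st()
cap("wrist","7")
from h import *
c=load("wrist7")["im"][40:180,240:380]; cv2.imwrite("pics/z6.png",cv2.resize(c,None,fx=4,fy=4,interpolation=cv2.INTER_CUBIC)[:,:,::-1])
E
```

```text
t 10.18 tcp [0.5374 0.1721 0.1982] bore [0.5069 0.2412 0.1807] yaw -1.1688 err tool mm [-0.4499  0.7446] f [-0.0403 -0.2574 -4.8192] tq [-0.0907  0.0112 -0.0359] tilt 0.0011781250088053188 8.411918818796685e-05 w 0.321
```

View pics/z6.png

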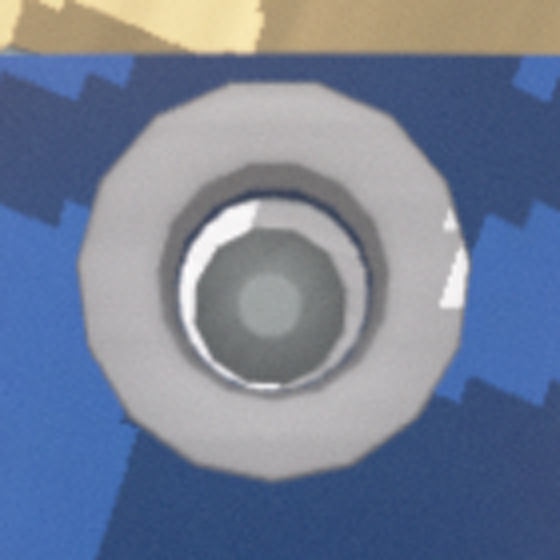

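```bash
python3 - <<'E'
from hubm import *
c=load("wrist7"); T=Ro.from_quat(c["q"])
def tl(uv,z): p=onplane(c,[uv],z)[0]; return p,T.inv().apply(p-c["tp"])
f=lambda x,y:(240+x/4-.4,40+y/4-.4)
print("tip",tl(f(269,305),.17)); print("lower mouth",tl(f(274,293),.1807)); print("upper mouth",tl(f(273,278),.2107)); print("hub",tl(f(273,281),.2107))
E
```

```text
tip (array([0.5068, 0.2401, 0.17  ]), array([-0.0016, -0.0746,  0.0282]))
lower mouth (array([0.5069, 0.2412, 0.1807]), array([-0.001 , -0.0755,  0.0175]))
upper mouth (array([0.5067, 0.2413, 0.2107]), array([-0.0011, -0.0757, -0.0125]))
hub (array([0.5068, 0.2411, 0.2107]), array([-0.0011, -0.0754, -0.0125]))
```

send_rows:
  motion:
    - [-0.05,0.08,0,0,0,0]
    - [-0.05,0.08,0.3,0,0,0]
    - [-0.05,0.08,0.6,0,0,0]
    - [-0.05,0.08,0.9,0,0,0]
    - [-0.05,0.08,1.2,0,0,0]

```text
time_s: 10.65
tool_pos: [0.5366, 0.171, 0.1852]
orientation: [0.98, 0.2, -0.0, 0.0]
ft_force: [-0.2, 0.4, -4.4]
gripper_width: 0.318
```

```bash
python3 st.py
```

```text
t 10.65 tcp [0.5366 0.171  0.1852] bore [0.5062 0.2401 0.1677] yaw -1.1687 err tool mm [0.6477 0.0721] f [-0.1639  0.4401 -4.3751] tq [-0.0686 -0.0226  0.0331] tilt -0.0004993339775897055 -7.895567133877939e-05 w 0.318
```

send_rows:
  motion:
    - [0.03,0,0.25,0,0,0]
    - [0.03,0,0.5,0,0,0]
    - [0.03,0,0.75,0,0,0]
    - [0.03,0,1,0,0,0]
    - [0.03,0,1.2,0,0,0]

```text
time_s: 11.07
tool_pos: [0.537, 0.1712, 0.1733]
orientation: [0.98, 0.2, -0.0, 0.0]
ft_force: [0.7, 0.7, -4.5]
gripper_width: 0.321
```

```bash
python3 st.py
```

```text
t 11.07 tcp [0.537  0.1712 0.1733] bore [0.5066 0.2403 0.1558] yaw -1.1687 err tool mm [0.2218 0.0506] f [ 0.7233  0.6837 -4.5084] tq [-0.0918  0.0108 -0.0007] tilt -0.0002576660178331697 -1.1684561966165739e-05 w 0.321
```

send_rows:
  motion:
    - [0,0,0.5,0,0,0]
    - [0,0,1,0,0,0]
    - [0,0,1.5,0,0,0]
    - [0,0,2,0,0,0]
    - [0,0,2.5,0,0,0]

```text
time_s: 11.48
tool_pos: [0.537, 0.1711, 0.148]
orientation: [0.98, 0.2, -0.0, 0.0]
ft_force: [0.2, -1.0, -4.3]
gripper_width: 0.321
```

```bash
python3 st.py
```

```text
t 11.48 tcp [0.537  0.1711 0.148 ] bore [0.5065 0.2402 0.1305] yaw -1.1687 err tool mm [0.292  0.0358] f [ 0.152  -0.9656 -4.3315] tq [-0.09    0.0398  0.0376] tilt -0.00041343405286269964 7.666955646929189e-06 w 0.321
```

send_rows:
  motion:
    - [0,0,0.5,0,0,0]
    - [0,0,1,0,0,0]
    - [0,0,1.5,0,0,0]
    - [0,0,2,0,0,0]
    - [0,0,2.5,0,0,0]

```text
time_s: 11.9
tool_pos: [0.5371, 0.1712, 0.1231]
orientation: [0.98, 0.2, -0.0, -0.0]
ft_force: [-0.1, 0.1, -3.9]
gripper_width: 0.319
```

```bash
python3 st.py
```

```text
t 11.90 tcp [0.5371 0.1712 0.1231] bore [0.5066 0.2403 0.1056] yaw -1.1687 err tool mm [0.1587 0.0613] f [-0.0986  0.0893 -3.8761] tq [-0.0916 -0.0385 -0.013 ] tilt -6.626920594840541e-05 -2.232071091662489e-05 w 0.319
```

send_rows:
  motion:
    - [0,0,0.5,0,0,0]
    - [0,0,1,0,0,0]
    - [0,0,1.5,0,0,0]
    - [0,0,2,0,0,0]
    - [0,0,2.3,0,0,0]

```text
time_s: 12.32
tool_pos: [0.5368, 0.1711, 0.0999]
orientation: [0.98, 0.2, -0.0, 0.0]
ft_force: [-0.6, 0.5, -4.0]
gripper_width: 0.317
```

```bash
python3 - <<'E'
from cap import *
import st; st.st()
cap("scene","8"); cap("side","8"); cap("wrist","8"); st.st()
from h import *
cv2.imwrite("pics/z7.png",cv2.resize(load("scene8")["im"][200:330,290:450],None,fx=4.5,fy=4.5,interpolation=cv2.INTER_CUBIC)[:,:,::-1])
cv2.imwrite("pics/z8.png",cv2.resize(load("side8")["im"][200:350,280:400],None,fx=4,fy=4,interpolation=cv2.INTER_CUBIC)[:,:,::-1])
E
```

```text
t 12.32 tcp [0.5368 0.1711 0.0999] bore [0.5064 0.2402 0.0824] yaw -1.1688 err tool mm [0.4535 0.0684] f [-0.5947  0.5198 -4.0304] tq [-0.0901  0.0135 -0.0344] tilt -0.0008386900823628675 -4.2812023417739545e-05 w 0.317
t 12.47 tcp [0.537  0.1711 0.1004] bore [0.5066 0.2402 0.0829] yaw -1.1688 err tool mm [0.2586 0.0047] f [ 0.7604 -0.6912 -4.3686] tq [-0.0571  0.0202  0.0134] tilt -0.000444661273797384 1.4464944483244424e-05 w 0.323
```

View pics/z7.png

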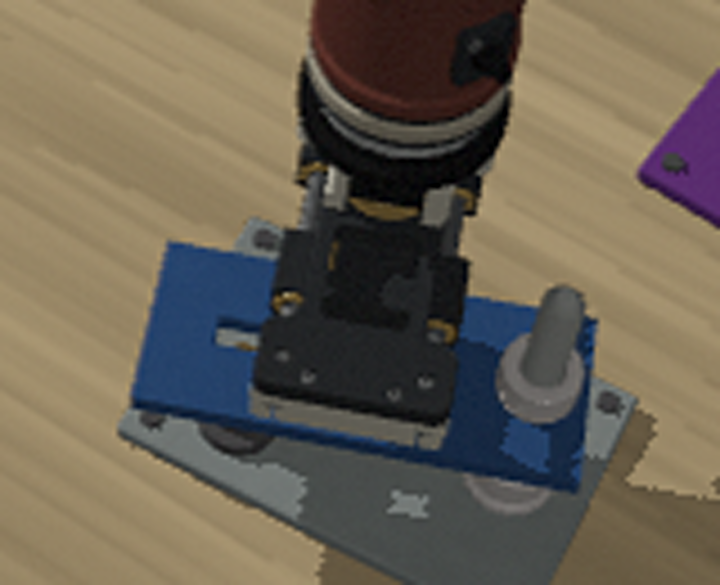

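View pics/z8.png

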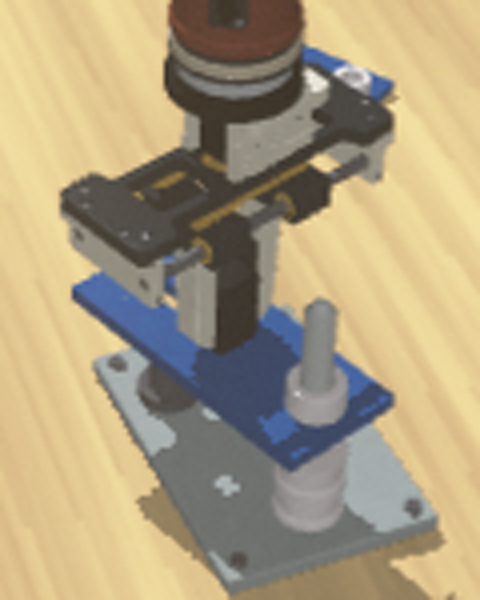

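A bit of brass pin shows in the slot at scene (344,277). I go down to just above the pin and then feel.

send_rows:
  motion:
    - [0,0,0.2,0,0,0]
    - [0,0,0.4,0,0,0]
    - [0,0,0.6,0,0,0]
    - [0,0,0.75,0,0,0]
    - [0,0,0.8,0,0,0]

```text
time_s: 12.88
tool_pos: [0.5369, 0.1711, 0.0924]
orientation: [0.98, 0.2, -0.0, 0.0]
ft_force: [0.4, -0.0, -4.3]
gripper_width: 0.321
```

```bash
python3 st.py
```

```text
t 12.88 tcp [0.5369 0.1711 0.0924] bore [0.5064 0.2402 0.0749] yaw -1.1687 err tool mm [0.373  0.0737] f [ 0.4145 -0.0278 -4.261 ] tq [-0.0813  0.0142  0.0403] tilt -0.0005077278288617317 -5.7709354864904835e-05 w 0.321
```

send_rows:
  motion:
    - [0,0,0.05,0,0,0]
    - [0,0,0.1,0,0,0]
    - [0,0,0.15,0,0,0]
    - [0,0,0.15,0,0,0]
    - [0,0,0.15,0,0,0]

```text
time_s: 13.3
tool_pos: [0.537, 0.1711, 0.0911]
orientation: [0.98, 0.2, -0.0, 0.0]
ft_force: [0.2, -0.3, -5.0]
gripper_width: 0.321
```

```bash
python3 st.py
```

```text
t 13.30 tcp [0.537  0.1711 0.0911] bore [0.5066 0.2402 0.0736] yaw -1.1688 err tool mm [ 0.2524 -0.0062] f [ 0.1847 -0.3038 -5.0394] tq [-0.0496 -0.0164  0.0551] tilt -0.00018377830685651608 2.9612474393600405e-05 w 0.321
```

send_rows:
  motion:
    - [0,0,0.05,0,0,0]
    - [0,0,0.1,0,0,0]
    - [0,0,0.12,0,0,0]
    - [0,0,0.12,0,0,0]
    - [0,0,0.12,0,0,0]

```text
time_s: 13.72
tool_pos: [0.537, 0.1711, 0.0899]
orientation: [0.98, 0.2, -0.0, 0.0]
ft_force: [0.0, -1.1, -4.2]
gripper_width: 0.321
```

```bash
python3 st.py
```

```text
t 13.72 tcp [0.537  0.1711 0.0899] bore [0.5065 0.2402 0.0724] yaw -1.1688 err tool mm [0.2601 0.0319] f [ 0.0347 -1.0925 -4.2463] tq [-0.1635  0.0684  0.0003] tilt -0.0002642401598068612 -3.5677971818925955e-05 w 0.321
```

send_rows:
  motion:
    - [0,0,0.05,0,0,0]
    - [0,0,0.1,0,0,0]
    - [0,0,0.12,0,0,0]
    - [0,0,0.12,0,0,0]
    - [0,0,0.12,0,0,0]

```text
time_s: 14.13
tool_pos: [0.537, 0.1711, 0.0887]
orientation: [0.98, 0.2, -0.0, 0.0]
ft_force: [0.7, -0.0, -4.5]
gripper_width: 0.321
```

```bash
python3 st.py
```

```text
t 14.13 tcp [0.537  0.1711 0.0887] bore [0.5066 0.2402 0.0712] yaw -1.1688 err tool mm [0.2436 0.0256] f [ 0.7108 -0.0228 -4.4877] tq [-0.1483  0.1401 -0.0398] tilt -0.0002411319889375199 -2.088358105099461e-05 w 0.321
```

send_rows:
  motion:
    - [0,0,0.05,0,0,0]
    - [0,0,0.1,0,0,0]
    - [0,0,0.12,0,0,0]
    - [0,0,0.12,0,0,0]
    - [0,0,0.12,0,0,0]

```text
time_s: 14.55
tool_pos: [0.537, 0.1712, 0.0875]
orientation: [0.98, 0.2, -0.0, 0.0]
ft_force: [-0.1, -0.6, -4.9]
gripper_width: 0.321
```

```bash
python3 st.py
```

```text
t 14.55 tcp [0.537  0.1712 0.0875] bore [0.5065 0.2403 0.07  ] yaw -1.1687 err tool mm [0.2743 0.0636] f [-0.1167 -0.5759 -4.9299] tq [-0.1567  0.1181  0.0029] tilt -0.0002890577816355247 -5.5540604337487985e-05 w 0.321
```

```bash
python3 - <<'E'
from cap import *
cap("wrist","9"); cap("scene","9")
from hubm import *
hub("wrist8"); hub("wrist9")
cv2.imwrite("pics/z9.png",cv2.resize(load("scene9")["im"][240:320,300:380],None,fx=7,fy=7,interpolation=cv2.INTER_CUBIC)[:,:,::-1])
E
```

```text
plate top plane in tool z=ax+by+c [ 0.0018 -0.0002  0.0076] 36125
[ 259   60   98  100 7611] 7566 [-0.001  -0.0736 -0.0643]
279 ((-0.0010956990299746394, -0.07525552809238434), (0.03319774195551872, 0.03331159055233002), 161.3867645263672) ((-0.001136437407694757, -0.07534950226545334), 0.0170516949146986)
plate top plane in tool z=ax+by+c [ 0.0019 -0.0003  0.0075] 35763
[ 259   55   99  105 8066] 8025 [-0.0009 -0.0734 -0.078 ]
290 ((-0.000950897578150034, -0.07609280198812485), (0.03298785537481308, 0.0354924350976944), 5.017874240875244) ((-0.0009657884947955608, -0.07635873556137085), 0.018081659451127052)
```

View pics/z9.png

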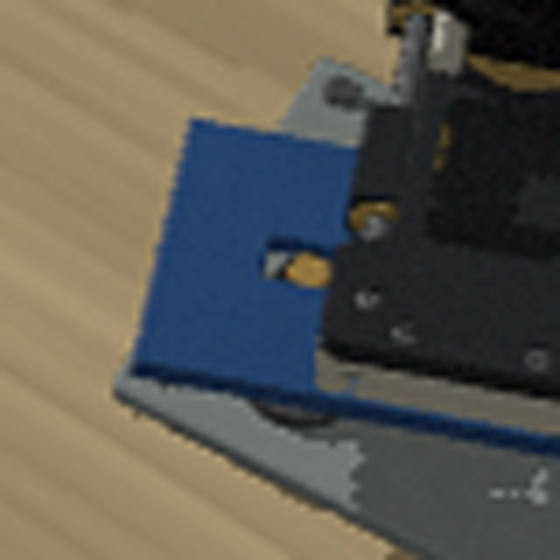

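Brass pin is inside the slot, scene (344,278), and the plate is still level in the gripper. I continue gently to the seat.

send_rows:
  motion:
    - [0,0,0.06,0,0,0]
    - [0,0,0.12,0,0,0]
    - [0,0,0.18,0,0,0]
    - [0,0,0.24,0,0,0]
    - [0,0,0.3,0,0,0]

```text
time_s: 15.07
tool_pos: [0.537, 0.1711, 0.0845]
orientation: [0.98, 0.2, -0.0, 0.0]
ft_force: [0.0, -0.5, -4.2]
gripper_width: 0.321
```

```bash
python3 st.py
```

```text
t 15.07 tcp [0.537  0.1711 0.0845] bore [0.5066 0.2402 0.067 ] yaw -1.1688 err tool mm [0.2357 0.0174] f [ 0.     -0.5478 -4.212 ] tq [-0.2165  0.211  -0.0106] tilt -0.00017857334843828364 -1.179218683490283e-05 w 0.321
```

send_rows:
  motion:
    - [0,0,0.06,0,0,0]
    - [0,0,0.12,0,0,0]
    - [0,0,0.18,0,0,0]
    - [0,0,0.24,0,0,0]
    - [0,0,0.3,0,0,0]

```text
time_s: 15.48
tool_pos: [0.537, 0.1711, 0.0815]
orientation: [0.98, 0.2, -0.0, 0.0]
ft_force: [-1.9, -0.5, -3.4]
gripper_width: 0.321
```

```bash
python3 st.py
```

```text
t 15.48 tcp [0.537  0.1711 0.0815] bore [0.5066 0.2402 0.064 ] yaw -1.1688 err tool mm [ 0.2567 -0.0096] f [-1.8611 -0.4625 -3.4404] tq [-0.2036  0.2296 -0.1102] tilt -0.00022668493278901172 2.28954411991889e-05 w 0.321
```

send_rows:
  motion:
    - [0,0,0.05,0,0,0]
    - [0,0,0.1,0,0,0]
    - [0,0,0.15,0,0,0]
    - [0,0,0.2,0,0,0]
    - [0,0,0.2,0,0,0]

```text
time_s: 15.9
tool_pos: [0.537, 0.1711, 0.0794]
orientation: [0.98, 0.2, -0.0, 0.0]
ft_force: [-0.5, 0.6, -4.9]
gripper_width: 0.324
```

```bash
python3 st.py
```

```text
t 15.90 tcp [0.537  0.1711 0.0794] bore [0.5066 0.2402 0.0619] yaw -1.1688 err tool mm [0.2486 0.0089] f [-0.4753  0.5863 -4.8755] tq [-0.2147  0.2207 -0.026 ] tilt -0.00023720052273075307 2.2907352454989913e-05 w 0.324
```

send_rows:
  motion:
    - [0,0,0.03,0,0,0]
    - [0,0,0.06,0,0,0]
    - [0,0,0.1,0,0,0]
    - [0,0,0.1,0,0,0]
    - [0,0,0.1,0,0,0]

```text
time_s: 16.32
tool_pos: [0.537, 0.1711, 0.0785]
orientation: [0.98, 0.2, -0.0, 0.0]
ft_force: [-1.0, -0.1, -4.1]
gripper_width: 0.318
```

```bash
python3 st.py
```

```text
t 16.32 tcp [0.537  0.1711 0.0785] bore [0.5066 0.2402 0.061 ] yaw -1.1687 err tool mm [0.2572 0.0337] f [-1.0396 -0.1267 -4.1048] tq [-0.1975  0.2832 -0.0592] tilt -0.0002414286238874718 -1.2091084008018081e-05 w 0.318
```

send_rows:
  motion:
    - [0,0,0.03,0,0,0]
    - [0,0,0.06,0,0,0]
    - [0,0,0.06,0,0,0]
    - [0,0,0.06,0,0,0]
    - [0,0,0.06,0,0,0]

```text
time_s: 16.73
tool_pos: [0.5371, 0.1711, 0.0779]
orientation: [0.98, 0.2, -0.0, 0.0]
ft_force: [-0.9, -0.6, -3.6]
gripper_width: 0.32
```

```bash
python3 st.py
```

```text
t 16.73 tcp [0.5371 0.1711 0.0779] bore [0.5066 0.2402 0.0604] yaw -1.1688 err tool mm [ 0.2199 -0.0286] f [-0.9013 -0.6141 -3.5792] tq [-0.2644  0.3367 -0.1084] tilt -0.0001372254263615808 7.209934469430721e-05 w 0.320
```

send_rows:
  motion:
    - [0,0,0.03,0,0,0]
    - [0,0,0.06,0,0,0]
    - [0,0,0.06,0,0,0]
    - [0,0,0.06,0,0,0]
    - [0,0,0.06,0,0,0]

```text
time_s: 17.15
tool_pos: [0.5371, 0.1711, 0.0777]
orientation: [0.98, 0.2, -0.0, -0.0]
ft_force: [-2.0, -0.9, 1.2]
gripper_width: 0.321
```

```bash
python3 st.py
```

```text
t 17.15 tcp [0.5371 0.1711 0.0777] bore [0.5066 0.2402 0.0602] yaw -1.1688 err tool mm [ 0.2257 -0.0018] f [-1.9906 -0.8838  1.1546] tq [-0.307  0.645 -0.062] tilt -2.6053958447868698e-05 -9.295475606877438e-05 w 0.321
```

Contact at 60.2 mm underside height, with about 5.5 N. Seated. I release.

send_rows:
  motion:
    - [0,0,0,0,0,0]
    - [0,0,0,0,0,0]
    - [0,0,0,0,0,0]
    - [0,0,0,0,0,0]
    - [0,0,0,0,0,0]
  claw: 0.3

```text
time_s: 17.57
tool_pos: [0.5377, 0.1714, 0.0776]
orientation: [0.98, 0.2, 0.001, -0.0]
ft_force: [-0.3, 0.4, -0.4]
gripper_width: 0.626
```

send_rows:
  motion:
    - [0,0,0,0,0,0]
    - [0,0,0,0,0,0]
    - [0,0,0,0,0,0]
    - [0,0,0,0,0,0]
    - [0,0,0,0,0,0]

```text
time_s: 17.98
tool_pos: [0.5371, 0.1711, 0.0773]
orientation: [0.98, 0.2, -0.0, 0.0]
ft_force: [-0.9, 0.1, 0.7]
gripper_width: 0.699
```

```bash
python3 - <<'E'
from cap import *
import st; st.st()
cap("wrist","10")
from hubm import *
hub("wrist10")
E
```

```text
t 17.98 tcp [0.5371 0.1711 0.0773] bore [0.5067 0.2402 0.0598] yaw -1.1688 err tool mm [0.1573 0.0011] f [-0.8666  0.0685  0.7448] tq [-0.0837  0.048  -0.03  ] tilt -1.2505218303912507e-05 2.3470071667503902e-05 w 0.699
plate top plane in tool z=ax+by+c [ 0.0012 -0.0004  0.0072] 36478
[ 259   55   99  106 8784] 8752 [-0.0009 -0.0733 -0.0889]
317 ((-0.0009334495989605784, -0.0771053209900856), (0.03458298370242119, 0.037157583981752396), 8.183281898498535) ((-0.0007952394662424922, -0.0777033120393753), 0.019626840949058533)
```

View pics/wrist10.png

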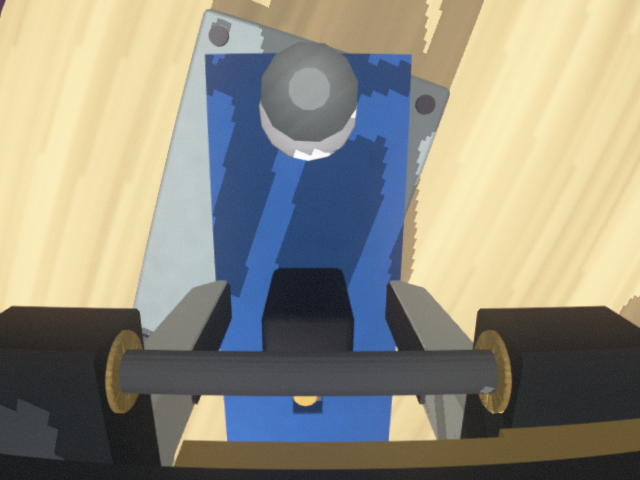

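Fingers are open and the plate is seated, with the pin in the slot at (306,401). I raise straight up.

send_rows:
  motion:
    - [0,0,-0.3,0,0,0]
    - [0,0,-1,0,0,0]
    - [0,0,-2,0,0,0]
    - [0,0,-3.5,0,0,0]
    - [0,0,-5,0,0,0]

```text
time_s: 18.45
tool_pos: [0.5371, 0.1711, 0.1287]
orientation: [0.98, 0.2, 0.0, 0.0]
ft_force: [-0.3, 0.1, 0.4]
gripper_width: 0.7
```

send_rows:
  motion:
    - [0,0,-2,0,0,0]
    - [0,0,-4.5,0,0,0]
    - [0,0,-7,0,0,0]
    - [0,0,-9,0,0,0]
    - [0,0,-10,0,0,0]

```text
time_s: 18.87
tool_pos: [0.5386, 0.1714, 0.2314]
orientation: [0.98, 0.2, 0.003, -0.0]
ft_force: [0.7, -0.3, -0.3]
gripper_width: 0.7
```

send_rows:
  motion:
    - [0,0,0,0,0,0]
    - [0,0,0,0,0,0]
    - [0,0,0,0,0,0]
    - [0,0,0,0,0,0]
    - [0,0,0,0,0,0]

```text
time_s: 19.28
tool_pos: [0.5364, 0.171, 0.226]
orientation: [0.98, 0.2, -0.001, 0.0]
ft_force: [0.9, 0.6, -0.2]
gripper_width: 0.698
```

```bash
python3 - <<'E'
from cap import *
import st; st.st()
cap("wrist","11"); cap("scene","11"); cap("side","11")
from m import *
c=load("wrist11"); hsv=cv2.cvtColor(c["im"],cv2.COLOR_RGB2HSV); P=cloud(c)
m=(hsv[...,0]>100)&(hsv[...,0]<128)&(hsv[...,1]>100)&~np.isnan(P[...,2])&(np.abs(P[...,2]-.07)<.006)
q=P[m]; A=np.c_[q[:,:2],np.ones(len(q))]; f=np.linalg.lstsq(A,q[:,2],rcond=None)[0]; print("plane",f,"median top z",np.median(q[:,2]),len(q)); print("rect",cv2.minAreaRect(q[:,:2].astype(np.float32)))
a=cv2.resize(load("scene11")["im"][180:350,280:460],None,fx=3.3,fy=3.3)[:,:,::-1]
cv2.imwrite("pics/z11.png",a)
E
```

```text
t 19.28 tcp [0.5364 0.171  0.226 ] bore [0.5058 0.2401 0.2085] yaw -1.1687 err tool mm [0.9804 0.1454] f [ 0.9091  0.5599 -0.2387] tq [-0.043   0.0334 -0.0501] tilt -0.0029407595596544424 -6.373039188236609e-05 w 0.698
plane [-0.0009 -0.0002  0.0707] median top z 0.07017602704170475 20044
rect ((0.5349525213241577, 0.17272335290908813), (0.07982026040554047, 0.1895570307970047), 22.890512466430664)
```

View pics/wrist11.png

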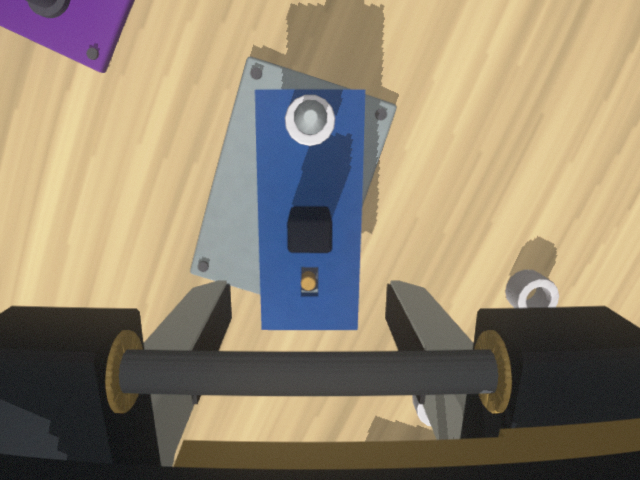

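View pics/side11.png

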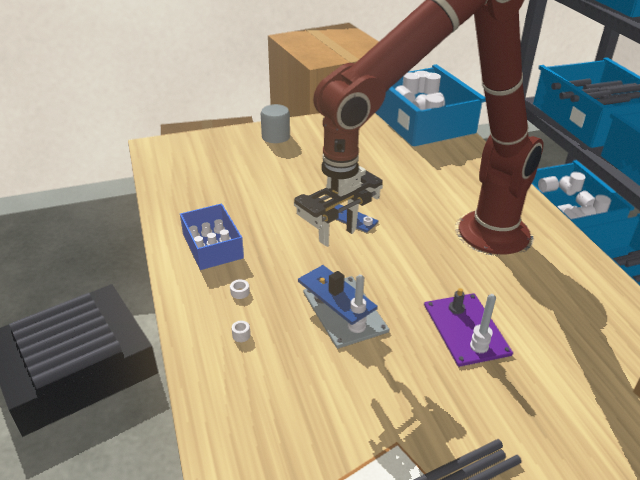

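The plate lies level (top at 70.2 mm, tilt about 0.001), rod in the bore at wrist (310,118), pin in the slot at (308,283). The sleeves and the bin are where they were.

```bash
python3 -c "
from cell import *
print(job_done())"
```

```text
the job is handed in; nothing more can be done
None
```

The larger blue keeper plate is seated on the sleeves and the pin post, the gripper has let go and backed off, and I handed the job in at about 19.5 s. `job_done()` gives no verdict.

- **How it went:** I gripped the plate by its black grip, held it level, and lowered the hub over the rod. The pin's direction came from the camera images, about 0.30 rad counter-clockwise of the stand's x axis. The slot went over the pin on the first descent, so I never had to swing the plate to find it. I stopped lowering at the first push-back from the seat, about 5.5 N, with the underside of the bore at 60.2 mm.
- **Last checks:**
  - The plate's top measured 70.2 mm, so its underside is at about 60 mm, with a tilt of about 0.001 rad.
  - The plate points about 0.305 rad counter-clockwise of the stand.
  - In the last wrist picture the rod is in the bore and the brass pin is in the slot. The fingers are clear, about 10 cm above the grip.
  - The loose sleeves and the bin look unmoved in the side view; I checked these by eye and did not measure them.
- **What disagreed:**
  - The scene and side cameras put the plate and rod 1–3 mm away from the wrist camera's positions, so I used the wrist's.
  - While seating, the wrist torque rose to about 0.7 N m and dropped to almost nothing on release.

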